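Touch off a photometer with the check vial, then seat the vial in its well

TASK

The photometer has been put down only roughly on its mat, so find it by feel before you load it: holding the pink check vial upright by its cap, rest the vial's glass lightly for a moment against the photometer's long right-hand side near its front, then against the same side near its back, then against the middle of its front end. Then slip the vial down into the photometer's well, press it gently past the spring clip until it is fully home and upright, and let it go. Do not press hard on the glass anywhere and leave the other things on the board where they are.

Things in the scene. Friction and masses are not known exactly. Their poses are not given: they have to be found in the camera images.
- station: Measuring station: a dark blue-green silicone mat, 280 mm (x) by 200 mm (y) by 3 mm thick, fixed on the board, with a photometer on it (touching the photometer counts as touching the station). Origin: centre of the mat's underside, on the board; z up, x from its front edge (the robot's side) to its back edge, y to the left.
- case_about (a point): Point fixed to the mat: where the photometer's middle, half-way up, would be if it stood exactly central. The photometer itself is not tracked: it stands up to 10 mm off along the mat's x, up to 10 mm off along y, and turned up to 0.1 rad either way about its middle. Box-shaped, 170 mm long (its x), 84 mm wide, 52 mm high, on 4 mm gel feet that keep it from sliding under light touches.
- side_about (a point): Point fixed to the mat: where the middle of the photometer's long right-hand side (flat upright face towards -y) would be if it stood exactly central; really off as told at case_about. Its side and end faces run from 7 mm to 59 mm above the board.
- front_about (a point): Point fixed to the mat: where the middle of the photometer's front end (flat upright face towards -x, on the light grey half with display and keys) would be if it stood exactly central; really off as told at case_about.
- well_about (a point): Point fixed to the mat: where the centre of the well's mouth would be if the photometer stood exactly central; really off as told at case_about. The well is in the flat top of the dark back half, inside a white ring: a round hole 26 mm across, 38 mm deep, 1 mm chamfer, its axis 127.5 mm from the front end face and 42 mm from each long side. Mouth 59 mm, floor 21 mm above the board.
- vial_mid (a point): The check vial's centre, half-way up its axis. Sealed round rose-pink glass vial, 24 mm in diameter and 60 mm tall, with a black round cap on top, 22 mm in diameter and 20 mm tall; 80 mm in all, about 45 g. It starts standing upright on the board, so this point is 40 mm above the board. When fully home in the well its foot is 21 mm and its cap's top 101 mm above the board.
- vial_foot (a point): The centre of the check vial's flat underside, 40 mm below vial_mid along the vial's axis. In the well a steel spring leaf on the back wall, from 5 mm below the mouth, leans on the glass with about 4 N and gives way outwards: let go early, the vial stops part-way; it is pressed home with a few newtons. The glass may chip if pressed against the photometer or mat with over 40 N.
- vial: The check vial, see vial_mid; origin at the centre of its underside, z up its axis.
- magnet: Bystander: white algae magnet, 75 x 42 x 57 mm, origin under its centre.
- tub: Bystander: closed green flake tub, 64 mm diameter, 82 mm tall, origin under its centre.
- dish: Bystander: shallow glass feeding dish, 80 mm diameter, 20 mm high, origin under its centre.
- cave: Bystander: grey ceramic shrimp cave, a tube on a foot plate, 100 x 60 x 64 mm, origin under its centre.
- tweezer: Bystander: stainless planting tweezer lying flat, 265 mm long along its x, origin at its middle.
- drops_a: Bystander: white dropper bottle with red cap, 30 mm diameter, 68 mm tall, origin under its centre.
- drops_b: Bystander: white dropper bottle with blue cap, 30 mm diameter, 68 mm tall, origin under its centre.

How it is judged:
By the outcome, as a careful person would: the job done as asked, in the order asked, and still so for the second after the job is handed in, with the robot touching nothing.
It also fails if it takes over 66 s, if anything falls off the work surface, if the arm or the gripper's body presses on something with over 40 N, if the wrist force passes 120 N, or if a joint passes its speed limit or range.

ROBOT

A 6-joint arm with a two-finger parallel gripper is mounted at the origin on the work surface. World frame = base frame: x ahead of the robot, y to its left, z up, the work surface at z = 0. Lengths are in mm, angles in rad, forces in N, time in s.
With the tool pointing down it reaches from about 325 to 850 mm from the base axis. Payload 4.4 kg.
Tool frame: the origin (TCP) lies on the centre line of the jaws, within the pads' length; the fingertips stand 17 mm ahead of it and the grasp point (between the pads) lies 2 mm behind it (bot.tips_ahead is the distance from the TCP to the fingertips, in mm); z points along the fingers, y is the line along which they close (so a half turn about z gives the same grasp; the last joint's range is limited). The gripper opens to 94 mm and grips with 3 to 60 N. Pads are 16 mm wide; open, the fingers measure 119 mm over their backs; the gripper's body (75 mm by 177 mm) begins 78 mm behind the grasp point.
Start: joints at [-1.343, 0.207, 1.542, -0, 1.393, -0.15], TCP at [212.092, -534.457, 222.447] pointing down, gripper open.
Joint ranges: [-2.73, 2.73], [-0.86, 2.22], [0.23, 2.46], [-1.11, 4.25], [0.08, 2.63], [-2.82, 2.82]. Speed limits (rad/s): [2.79, 2.79, 3.14, 3.14, 3.14, 3.14].

INTERFACE

Orientations are given as a unit quaternion [w, x, y, z].
In Python, from rig import bot gives the robot as it stands.
- The arm moves only by the shell command python3 -m inch 'ROWS' [FORCE]. ROWS is a JSON object of lists of equal length, an entry for each row: "linear": the shift along the world's x, y, z each as a share of 150 mm, from -1 to 1, a list of three; "dr": the turn, a rotation vector about the world's x, y, z each as a share of pi rad, from -1 to 1, a list of three; "hand": the finger opening in mm, from 0 to 94. In form: {"linear": [[dx, dy, dz], ...], "dr": [[ax, ay, az], ...], "hand": [hand, ...]}. A call has 1 to 12 rows; each row is the pose to reach, as a shift and turn from the pose commanded when the call began, turning the shorter way round; what a row does not reach only later rows make up. A row lasts 1/8 s, in which the tool goes at most 62.5 mm and 10.7 degrees, less where a joint would pass 70% of its speed; a pose out of reach is approached as far as the arm can. A call with a number of a shift or a turn outside -1 to 1 is refused whole. A call with a gripper value outside its range is refused whole. The fingers move at their own pace and stop on an object; FORCE is the grip in N (left out, the last holds). Time passes only in rows, so rows that repeat a pose let the fingers close. It gives the time, the measured TCP pose, the force, the opening and the grip force at its end, in the units of the state.
- bot.state(): the state, without advancing time (a new reading comes with each control period).
- bot.camera(name): name is "scene" or "top"; returns a dict with "pixels" (400x640x3 uint8, red, green, blue), "camera_matrix" (3x3 intrinsics, pixels), "cam_to_world" (4x4, takes a point from camera to world coordinates). Camera axes: x right, y down, z forward; pixel columns grow to the right and rows downward; lengths in mm; the calibration is good to about 2 mm. A picture is of the moment at which its call begins. There is no depth.
- bot.hand_in(): hands the job in; it is judged then, once.
The state is a dict: "t": time; "joint_positions": joint angles; "dq": joint speeds; "effort": joint torques, N m; "ee_pos": TCP position; "tool_rot": TCP orientation; "force": force on the tool from outside, world axes, zero at the start; "moment": the same for the moment, N m; "gripper_width": finger opening in mm; "grasp_force": force on a finger pad.
Only numpy, scipy, OpenCV 4.12 (cv2) and the standard library are available. Lean on these libraries where they do the work, as an engineer would, in place of code of your own. Each camera call takes 0.05 s, during which the arm holds its last target. There are 200 camera calls.

## Working session

There is one attempt and no reset: what is moved stays moved. The work goes in short steps, Python scripts to look and compute and a shell command to move; the robot and the scene stay as the last step left them, time stands still between calls to the robot, and variables do not carry over. Pictures are saved under pics/ and viewed, at most 10 in all, crops included, and the job is handed in when it is done.

```bash
mkdir -p pics; ls; cat > h.py <<'E'
import numpy as np, cv2
from rig import bot
def snap(name,fn=None,crop=None,scale=1):
    c=bot.camera(name); im=c["pixels"][:,:,::-1].copy()
    np.savez('cal_'+name,K=c["camera_matrix"],T=c["cam_to_world"])
    if crop: x0,y0,x1,y1=crop; im=im[y0:y1,x0:x1]
    im=cv2.resize(im,None,fx=scale,fy=scale,interpolation=cv2.INTER_CUBIC)
    if fn: cv2.imwrite('pics/'+fn,im)
    return c
def ray(name,u,v,z):
    d=np.load('cal_'+name+'.npz');K=np.array(d['K']);T=np.array(d['T'])
    r=T[:3,:3]@np.linalg.solve(K,[u,v,1.]);o=T[:3,3]
    return (o+r*(z-o[2])/r[2]).round(1)
def proj(name,p):
    d=np.load('cal_'+name+'.npz');T=np.linalg.inv(d['T']);q=d['K']@(T[:3,:3]@np.array(p,float)+T[:3,3])
    return (q[:2]/q[2]).round(1)
E
python3 - <<'E'
from h import *
for n in("scene","top"):
    c=snap(n,n+'0.png',scale=1.25); print(c["camera_matrix"],c["cam_to_world"])
print(bot.state())
E
```

```text
pics
[[402.01664384   0.         319.96977273]
 [  0.         402.01664384 204.78674776]
 [  0.           0.           1.        ]] [[ 6.32256577e-01  4.40424985e-01 -6.37398975e-01  1.25918031e+03]
 [ 7.74758896e-01 -3.58861519e-01  5.20544967e-01 -5.63601836e+02]
 [ 5.23045130e-04 -8.22948505e-01 -5.68115731e-01  7.11510927e+02]
 [ 0.00000000e+00  0.00000000e+00  0.00000000e+00  1.00000000e+00]]
[[384.91551464   0.         319.47257206]
 [  0.         384.91551464 194.69807972]
 [  0.           0.           1.        ]] [[-1.53716236e-02 -9.97205002e-01  7.31156368e-02  4.45782616e+02]
 [-9.99760928e-01  1.41914073e-02 -1.66340115e-02  1.29312714e+01]
 [ 1.55499057e-02 -7.33538487e-02 -9.97184744e-01  1.06156263e+03]
 [ 0.00000000e+00  0.00000000e+00  0.00000000e+00  1.00000000e+00]]
{'t': 0.1, 'joint_positions': array([-1.34349660e+00,  2.07354401e-01,  1.54277725e+00, -8.84296733e-06,
        1.39348152e+00, -1.50492574e-01]), 'dq': array([ 0.00038532, -0.00304072, -0.0044788 , -0.00056618, -0.00042816,
       -0.00082296]), 'effort': array([-1.68569819e-03, -3.71864533e+01, -2.82291663e+01,  6.98821829e-02,
        3.11655190e-02, -5.68213261e-05]), 'ee_pos': array([ 211.93638647, -533.78832226,  221.41179024]), 'tool_rot': array([-1.00934177e-03,  9.82211460e-01,  1.87775470e-01, -4.31359807e-05]), 'force': array([ 0.37108848, -0.07125453,  0.51177919]), 'moment': array([0.01562346, 0.03218963, 0.00295865]), 'grasp_force': 0.0, 'gripper_width': 94.43158561207213}
```

View pics/scene0.png

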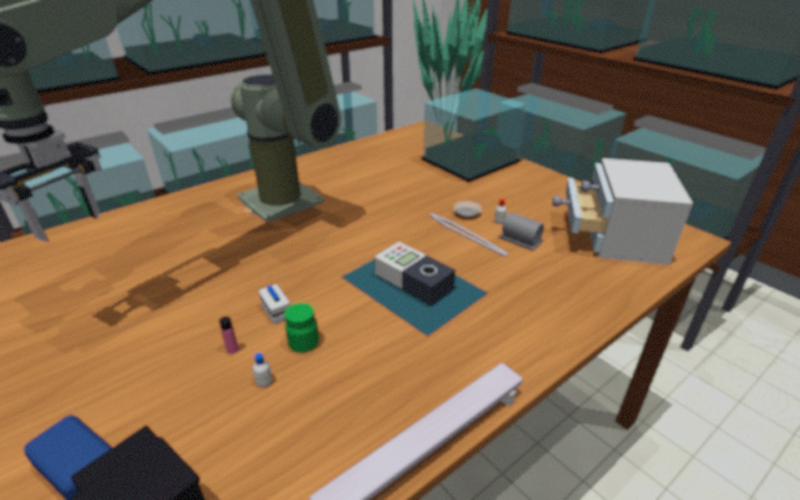

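View pics/top0.png

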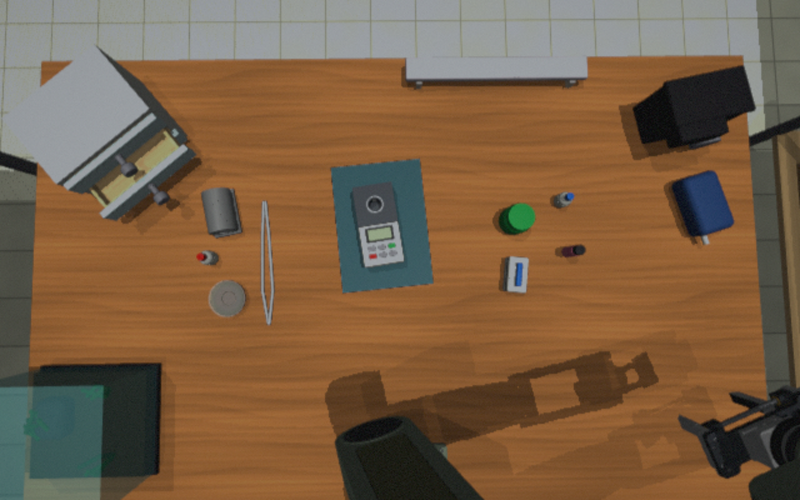

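Scene and top views: the pink vial is near top-image (573,250)/1.25, the photometer near (378,225)/1.25, and the mat corners are near (331,168), (420,160), (433,283) and (343,292), all /1.25. Next I'll enlarge a crop.

```bash
python3 - <<'E'
from h import *
c=snap("top"); im=c["pixels"][:,:,::-1]
a=cv2.resize(im[125:240,260:350],None,fx=5,fy=5,interpolation=cv2.INTER_CUBIC)
b=cv2.resize(im[180:220,435:475],None,fx=7,fy=7,interpolation=cv2.INTER_CUBIC)
o=np.zeros((575,740,3),np.uint8);o[:,:450]=a;o[:280,455:735]=b
s=snap("scene")["pixels"][:,:,::-1]
o[290:570,455:735]=cv2.resize(s[248:288,165:205],None,fx=7,fy=7,interpolation=cv2.INTER_CUBIC)
cv2.imwrite('pics/crop1.png',o)
E
```

```text
(no output)
```

View pics/crop1.png

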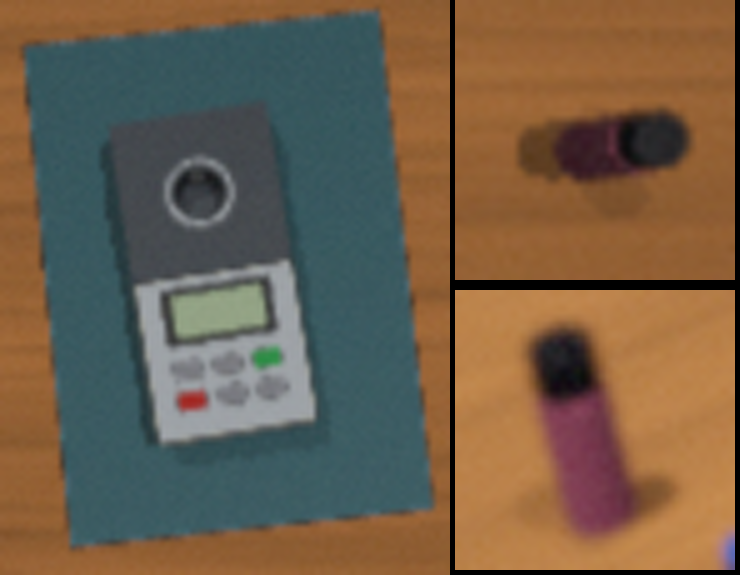

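```bash
cat > m.py <<'E'
from h import *
f=lambda x,y,k,u,v:((x+.5)/k-.5+u,(y+.5)/k-.5+v)
R=lambda x,y,z:ray("top",*f(x,y,5,260,125),z)
mat=[R(*p,3) for p in[(25,45),(380,11),(433,510),(72,545)]]
ph=[R(*p,59) for p in[(109,127),(266,102),(316,420),(160,443)]]
print("mat",mat,np.mean(mat,0));print("ph",ph,np.mean(ph,0))
for n,q in(("mat",mat),("ph",ph)):
    ax=(q[0]+q[1]-q[2]-q[3])/2;ay=(q[0]+q[3]-q[1]-q[2])/2
    print(n,np.linalg.norm(ax[:2]),np.linalg.norm(ay[:2]),np.arctan2(ax[1],ax[0]),np.arctan2(-ay[0],ay[1]))
print("well",R(200,191,59))
print("cap top",ray("top",*f(205,139,7,435,180),80),"scene",ray("scene",*f(105,55,7,165,248),80),"foot sc",ray("scene",*f(150,230,7,165,248),0))
for p in([[0,0,0]]):pass
E
python3 m.py
```

```text
mat [array([696.1, 145.4,   3. ]), array([713.1, -52.7,   3. ]), array([434.6, -76.7,   3. ]), array([418.6, 121.2,   3. ])] [565.6  34.3   3. ]
ph [array([638.6,  94.5,  59. ]), array([650.9,  11.8,  59. ]), array([482.9, -11.9,  59. ]), array([472.1,  69.4,  59. ])] [561.125  40.95   59.   ]
mat 279.0426669884016 198.68631055007288 0.08647445367388334 0.08314123188844123
ph 169.02047952836958 82.80943484893493 0.1448673843197738 0.13993309162674858
well [604.   47.1  59. ]
cap top [ 500.3 -374.3   80. ] scene [ 504.8 -371.2   80. ] foot sc [ 506.3 -371.9   -0. ]
```

Measured sizes (279 x 199 and 169 x 83 mm) agree with those given. The photometer's centre is at about (561,41) with yaw 0.14, and the vial is at about (502,-373). Moving above the vial.

```bash
python3 -m inch '{"linear":[[1,0.55,0],[1,0.55,0],[1,0.55,0],[1,0.55,0]],"dr":[[0,0,-0.075],[0,0,-0.075],[0,0,-0.075],[0,0,-0.075]],"hand":[60,60,60,60]}' 15 && python3 -m inch '{"linear":[[0.933,0.526,0],[0.933,0.526,0],[0.933,0.526,0],[0.933,0.526,-0.4],[0.933,0.526,-0.4],[0.933,0.526,-0.4]],"dr":[[0,0,0],[0,0,0],[0,0,0],[0,0,0],[0,0,0],[0,0,0]],"hand":[60,60,60,60,60,60]}'
python3 - <<'E'
from h import *
a=snap("top")["pixels"][:,:,::-1][140:260,400:500];b=snap("scene")["pixels"][:,:,::-1][200:300,140:240]
o=np.zeros((480,800,3),np.uint8);o[:,:400]=cv2.resize(a,(400,480),interpolation=2);o[:400,400:]=cv2.resize(b,(400,400),interpolation=2)
cv2.imwrite('pics/c2.png',o)
E
```

```text
t: 0.7
ee_pos: [364.7, -449.8, 222.2]
tool_rot: [-0.0, 0.997, 0.074, 0.0]
force: [-0.1, -0.1, 0.4]
gripper_width: 60.5
grasp_force: 0.0
t: 1.45
ee_pos: [501.6, -374.2, 163.4]
tool_rot: [0.0, 0.998, 0.07, 0.0]
force: [-0.1, -1.6, 0.3]
gripper_width: 59.8
grasp_force: 0.0
```

View pics/c2.png

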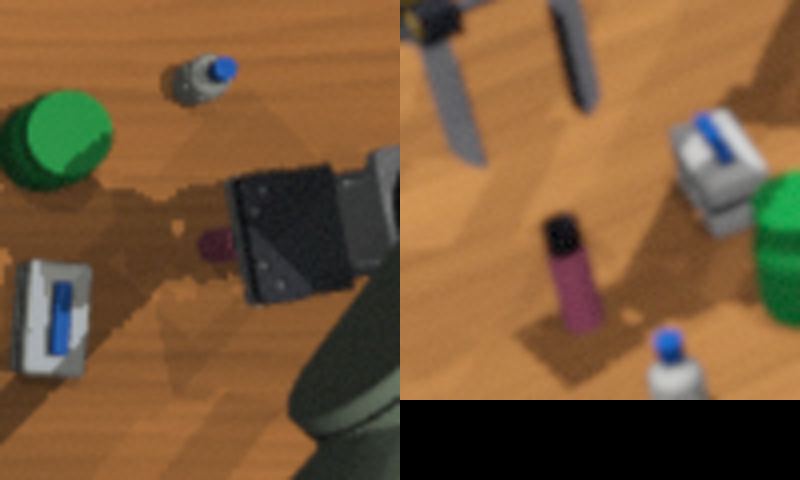

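The fingertips in the scene crop are at about (470,163) and (588,108). The cap top is at about (563,225) and the vial foot at about (585,322). The top view is blocked by the gripper.

```bash
python3 - <<'E'
from h import *
g=lambda x,y:((x-400+.5)/4-.5+140,(y+.5)/4-.5+200)
m=g(529,136)
print("tipmid",ray("scene",*m,146.4),"cap",ray("scene",*g(563,225),80),"capbottom",ray("scene",*g(570,252),60),"foot",ray("scene",*g(583,322),0))
E
```

```text
tipmid [ 503.7 -375.   146.4] cap [ 507.4 -370.3   80. ] capbottom [ 508.9 -370.8   60. ] foot [ 504.3 -372.6    0. ]
```

```bash
python3 -m inch '{"linear":[[0.007,0.007,-0.3],[0.007,0.007,-0.5],[0.007,0.007,-0.555],[0.007,0.007,-0.555],[0.007,0.007,-0.555],[0.007,0.007,-0.555],[0.007,0.007,-0.555],[0.007,0.007,-0.555],[0.007,0.007,-0.555],[0.007,0.007,-0.555],[0.007,0.007,-0.555]],"dr":[[0,0,0],[0,0,0],[0,0,0],[0,0,0],[0,0,0],[0,0,0],[0,0,0],[0,0,0],[0,0,0],[0,0,0],[0,0,0]],"hand":[60,60,60,60,40,28,15,15,15,15,15]}' 20
```

```text
t: 2.92
ee_pos: [503.2, -372.0, 79.4]
tool_rot: [0.0, 0.997, 0.071, 0.0]
force: [0.5, 0.8, 2.5]
gripper_width: 21.9
grasp_force: 20.0
```

```bash
Z='[0,0,0]'; python3 -m inch '{"linear":[[0,0,0.2],[0,0,0.5],[0,0.2,0.667],[0,0.5,0.667],[0,0.8,0.667],[0,1,0.667],[0,1,0.667]],"dr":[[0,0,0],[0,0,0],[0,0,0],[0,0,0],[0,0,0],[0,0,0],[0,0,0]],"hand":[15,15,15,15,15,15,15]}' && python3 -m inch '{"linear":[[0,0.3,0],[0,0.65,0],[0,1,0],[0,1,0]],"dr":[[0,0,0],[0,0,0],[0,0,0],[0,0,0]],"hand":[15,15,15,15]}' && python3 -m inch '{"linear":[[0.04,0.15,0],[0.08,0.293,0],[0.08,0.293,0],[0.08,0.293,0],[0.08,0.293,0]],"dr":[[0,0,0],[0,0,0],[0,0,0],[0,0,0],[0,0,0]],"hand":[15,15,15,15,15]}'
python3 - <<'E'
from h import *
a=snap("top")["pixels"][:,:,::-1][125:240,260:350];b=snap("scene")["pixels"][:,:,::-1][170:270,260:360]
o=np.zeros((460,800,3),np.uint8);o[:,:360]=cv2.resize(a,(360,460),interpolation=2);o[:400,400:]=cv2.resize(b,(400,400),interpolation=2)
cv2.imwrite('pics/c3.png',o)
E
```

```text
t: 3.8
ee_pos: [502.7, -220.0, 178.8]
tool_rot: [-0.0, 0.997, 0.073, -0.0]
force: [-0.5, 0.1, -1.0]
gripper_width: 21.4
grasp_force: 20.0
t: 4.3
ee_pos: [502.9, -70.1, 179.0]
tool_rot: [-0.0, 0.997, 0.073, -0.0]
force: [0.0, 0.1, -0.2]
gripper_width: 21.4
grasp_force: 20.0
t: 4.92
ee_pos: [515.1, -29.4, 179.2]
tool_rot: [0.0, 0.998, 0.07, -0.0]
force: [0.1, 0.1, -1.3]
gripper_width: 21.4
grasp_force: 20.0
```

View pics/c3.png

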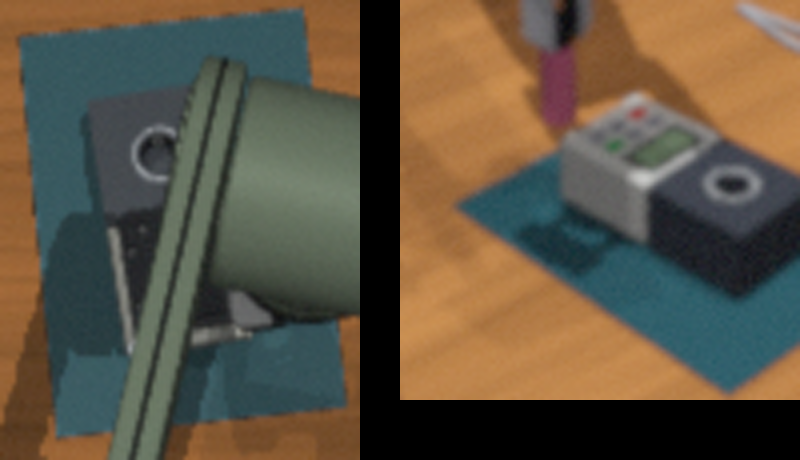

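The vial hangs upright between the fingers, with its foot at about (558,122) in the right half, just outside the case's right side. Descending beside it.

```bash
python3 -m inch '{"linear":[[0,0,-0.2],[0,0,-0.4],[0,0,-0.53],[0,0,-0.53],[0,0,-0.53],[0,0,-0.53]],"dr":[[0,0,0],[0,0,0],[0,0,0],[0,0,0],[0,0,0],[0,0,0]],"hand":[15,15,15,15,15,15]}'
python3 - <<'E'
from h import *
print(bot.state()['ee_pos'],bot.state()['force'],bot.state()['moment'])
b=snap("scene")["pixels"][:,:,::-1][190:250,270:350]
cv2.imwrite('pics/c4.png',cv2.resize(b,(800,600),interpolation=2))
E
python3 -m inch '{"linear":[[0,0.013,0],[0,0.02,0],[0,0.02,0],[0,0.02,0]],"dr":[[0,0,0],[0,0,0],[0,0,0],[0,0,0]],"hand":[15,15,15,15]}'
```

```text
t: 5.78
ee_pos: [516.2, -28.4, 101.1]
tool_rot: [0.0, 0.997, 0.071, 0.001]
force: [-0.6, 0.3, -1.5]
gripper_width: 21.3
grasp_force: 20.0
[516.17026686 -28.39235415 101.08190875] [-0.6058211   0.2522832  -1.48176244] [ 0.01265504 -0.01310606 -0.00808341]
t: 6.32
ee_pos: [515.0, -25.0, 99.7]
tool_rot: [0.0, 0.997, 0.071, -0.0]
force: [-0.3, 0.4, -1.0]
gripper_width: 21.4
grasp_force: 20.0
```

View pics/c4.png

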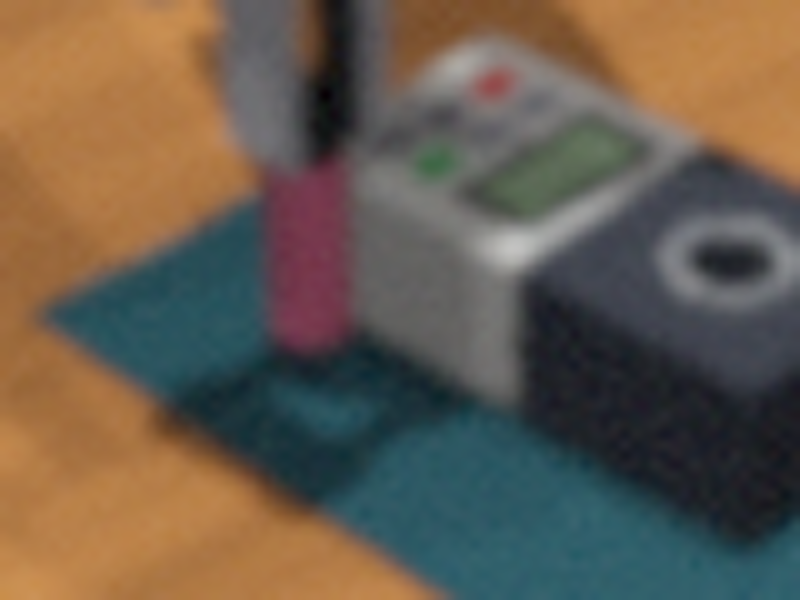

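The vial is upright with its foot near (310,340), close to the light grey side but with a gap. I'll creep towards the face.

```bash
for i in 1; do python3 -m inch '{"linear":[[0,0.007,0],[0,0.014,0],[0,0.014,0],[0,0.014,0]],"dr":[[0,0,0],[0,0,0],[0,0,0],[0,0,0]],"hand":[15,15,15,15]}'; python3 -m inch '{"linear":[[0,0.007,0],[0,0.007,0],[0,0.007,0]],"dr":[[0,0,0],[0,0,0],[0,0,0]],"hand":[15,15,15]}'; done
```

```text
t: 6.82
ee_pos: [515.1, -23.0, 99.7]
tool_rot: [0.0, 0.997, 0.071, -0.0]
force: [0.3, -0.9, -0.7]
gripper_width: 21.6
grasp_force: 20.0
t: 7.2
ee_pos: [515.1, -21.9, 99.7]
tool_rot: [0.0, 0.997, 0.071, -0.0]
force: [0.2, 0.3, -1.3]
gripper_width: 21.4
grasp_force: 20.0
```

```bash
python3 -m inch '{"linear":[[0,0.005,0],[0,0.005,0],[0,0.005,0]],"dr":[[0,0,0],[0,0,0],[0,0,0]],"hand":[15,15,15]}'; python3 -m inch '{"linear":[[0,0.005,0],[0,0.005,0],[0,0.005,0]],"dr":[[0,0,0],[0,0,0],[0,0,0]],"hand":[15,15,15]}'
```

```text
t: 7.58
ee_pos: [515.1, -21.2, 99.8]
tool_rot: [0.0, 0.997, 0.071, 0.0]
force: [0.5, 0.7, -0.1]
gripper_width: 21.3
grasp_force: 20.0
t: 7.95
ee_pos: [515.1, -20.4, 99.7]
tool_rot: [0.0, 0.997, 0.071, 0.0]
force: [0.5, -0.3, -0.7]
gripper_width: 21.6
grasp_force: 20.0
```

```bash
python3 -c "
from rig import bot;s=bot.state();print(s['ee_pos'],s['force'],s['moment'])"
```

```text
[515.11021622 -20.40003166  99.74485861] [ 0.52476951 -0.33046713 -0.70896796] [ 0.03343885 -0.00186883  0.02434223]
```

```bash
python3 -m inch '{"linear":[[0,0.005,0],[0,0.005,0],[0,0.005,0]],"dr":[[0,0,0],[0,0,0],[0,0,0]],"hand":[15,15,15]}'; python3 -m inch '{"linear":[[0,0.005,0],[0,0.005,0],[0,0.005,0]],"dr":[[0,0,0],[0,0,0],[0,0,0]],"hand":[15,15,15]}';python3 -c "
from rig import bot;s=bot.state();print(s['ee_pos'],s['force'],s['moment'])"
```

```text
t: 8.32
ee_pos: [515.1, -19.7, 99.7]
tool_rot: [0.0, 0.997, 0.071, -0.0]
force: [-0.1, 0.8, -0.8]
gripper_width: 21.5
grasp_force: 20.0
t: 8.7
ee_pos: [515.1, -18.9, 99.7]
tool_rot: [-0.0, 0.997, 0.071, -0.0]
force: [-0.0, 0.4, 0.1]
gripper_width: 21.1
grasp_force: 20.0
[515.07937053 -18.88274557  99.72759707] [-0.02856805  0.42308051  0.06338905] [ 0.05691254 -0.00788737 -0.03166619]
```

```bash
for i in 1; do python3 -m inch '{"linear":[[0,0.005,0],[0,0.005,0],[0,0.005,0]],"dr":[[0,0,0],[0,0,0],[0,0,0]],"hand":[15,15,15]}';python3 -c "
from rig import bot;s=bot.state();print(s['force'],s['moment'])"; python3 -m inch '{"linear":[[0,0.005,0],[0,0.005,0],[0,0.005,0]],"dr":[[0,0,0],[0,0,0],[0,0,0]],"hand":[15,15,15]}';python3 -c "
from rig import bot;s=bot.state();print(s['ee_pos'],s['force'],s['moment'])"; done
```

```text
t: 9.07
ee_pos: [515.2, -18.3, 99.8]
tool_rot: [0.0, 0.997, 0.071, 0.0]
force: [-0.2, -0.5, -0.1]
gripper_width: 21.4
grasp_force: 20.0
[-0.20232986 -0.50160688 -0.06850863] [-0.1793016   0.01986293  0.00683758]
t: 9.45
ee_pos: [515.2, -18.0, 99.9]
tool_rot: [0.001, 0.997, 0.071, 0.0]
force: [-0.3, -3.6, 0.0]
gripper_width: 21.4
grasp_force: 20.0
[515.22448318 -17.96359878  99.85840678] [-0.32340751 -3.55892615  0.01626245] [-0.87083759  0.03799799  0.01372678]
```

Contact: 3.6 N at y = -18.0. I'll hold briefly, retreat, and go to the back end of the side.

```bash
python3 -m inch '{"linear":[[0,0,0],[0,0,0],[0,0,0]],"dr":[[0,0,0],[0,0,0],[0,0,0]],"hand":[15,15,15]}';python3 -m inch '{"linear":[[0,-0.03,0],[0,-0.05,0],[0.3,-0.02,0],[0.6,0.02,0],[0.726,0.04,0],[0.726,0.065,0],[0.726,0.065,0],[0.726,0.065,0]],"dr":[[0,0,0],[0,0,0],[0,0,0],[0,0,0],[0,0,0],[0,0,0],[0,0,0],[0,0,0]],"hand":[15,15,15,15,15,15,15,15]}';python3 -c "
from rig import bot;s=bot.state();print(s['ee_pos'],s['force'],s['moment'])"
```

```text
t: 9.82
ee_pos: [515.2, -17.9, 99.9]
tool_rot: [0.0, 0.997, 0.071, 0.0]
force: [-0.8, -5.3, -0.1]
gripper_width: 21.3
grasp_force: 20.0
t: 10.82
ee_pos: [622.8, -7.5, 99.5]
tool_rot: [-0.0, 0.997, 0.071, -0.001]
force: [-0.6, -0.1, -0.4]
gripper_width: 21.1
grasp_force: 20.0
[622.78433437  -7.48170696  99.54008823] [-0.57044532 -0.06171472 -0.42124553] [ 0.02730532 -0.00594624 -0.03409106]
```

```bash
M(){ python3 -c "
from rig import bot;s=bot.state();print(s['ee_pos'].round(2),s['force'].round(2),s['moment'].round(3))"; }
python3 -m inch '{"linear":[[0,0.01,0],[0,0.02,0],[0,0.02,0],[0,0.02,0]],"dr":[[0,0,0],[0,0,0],[0,0,0],[0,0,0]],"hand":[15,15,15,15]}'>/dev/null;M; python3 -m inch '{"linear":[[0,0.005,0],[0,0.005,0],[0,0.005,0]],"dr":[[0,0,0],[0,0,0],[0,0,0]],"hand":[15,15,15]}'>/dev/null;M
```

```text
[623.99  -4.65  99.79] [ 0.1  -0.17 -1.  ] [-0.004  0.032  0.005]
[624.01  -3.89  99.73] [ 0.42  0.71 -0.26] [ 0.028 -0.024 -0.021]
```

```bash
M(){ python3 -c "
from rig import bot;s=bot.state();print(s['ee_pos'].round(2),s['force'].round(2),s['moment'].round(3))"; }
python3 -m inch '{"linear":[[0,0.005,0],[0,0.005,0],[0,0.005,0]],"dr":[[0,0,0],[0,0,0],[0,0,0]],"hand":[15,15,15]}'>/dev/null;M; python3 -m inch '{"linear":[[0,0.005,0],[0,0.005,0],[0,0.005,0]],"dr":[[0,0,0],[0,0,0],[0,0,0]],"hand":[15,15,15]}'>/dev/null;M
```

```text
[623.97  -3.14  99.74] [ 0.77 -0.28 -0.71] [ 0.022 -0.061  0.03 ]
[624.    -2.38  99.76] [-0.06  0.59 -0.71] [0.039 0.033 0.046]
```

```bash
M(){ python3 -c "
from rig import bot;s=bot.state();print(s['ee_pos'].round(2),s['force'].round(2),s['moment'].round(3))"; }
python3 -m inch '{"linear":[[0,0.005,0],[0,0.005,0],[0,0.005,0]],"dr":[[0,0,0],[0,0,0],[0,0,0]],"hand":[15,15,15]}'>/dev/null;M; python3 -m inch '{"linear":[[0,0.005,0],[0,0.005,0],[0,0.005,0]],"dr":[[0,0,0],[0,0,0],[0,0,0]],"hand":[15,15,15]}'>/dev/null;M
```

```text
[624.04  -2.03  99.79] [-0.08 -1.44 -0.42] [-0.473 -0.023 -0.028]
[624.11  -1.7   99.86] [-0.77 -5.48 -0.32] [-1.142  0.012 -0.017]
```

Contact was also clean at the back, giving a yaw of 0.147 that agrees with the camera. Now I'll hold, retreat, lift, and go over to the front end.

```bash
python3 -m inch '{"linear":[[0,0,0],[0,0,0],[0,-0.03,0],[0,-0.08,0],[0,-0.08,0],[0,-0.08,0.3],[0,-0.08,0.53],[0,-0.08,0.53]],"dr":[[0,0,0],[0,0,0],[0,0,0],[0,0,0],[0,0,0],[0,0,0],[0,0,0],[0,0,0]],"hand":[15,15,15,15,15,15,15,15]}' 35; python3 -m inch '{"linear":[[-0.25,0.05,0],[-0.6,0.1,0],[-1,0.15,0],[-1,0.15,0],[-1,0.15,0]],"dr":[[0,0,0],[0,0,0],[0,0,0],[0,0,0],[0,0,0]],"hand":[15,15,15,15,15]}'; python3 -m inch '{"linear":[[-0.13,0.12,0],[-0.13,0.12,0],[-0.13,0.12,0],[-0.13,0.12,0]],"dr":[[0,0,0],[0,0,0],[0,0,0],[0,0,0]],"hand":[15,15,15,15]}'
```

```text
t: 14.2
ee_pos: [626.7, -12.9, 183.3]
tool_rot: [0.001, 0.997, 0.071, 0.004]
force: [0.6, 0.0, -1.0]
gripper_width: 21.1
grasp_force: 35.0
t: 14.82
ee_pos: [474.0, 9.7, 178.7]
tool_rot: [-0.0, 0.997, 0.071, 0.0]
force: [0.7, 0.1, 0.1]
gripper_width: 21.1
grasp_force: 35.0
t: 15.32
ee_pos: [455.7, 27.1, 179.4]
tool_rot: [0.0, 0.997, 0.071, 0.0]
force: [0.7, 0.1, -1.0]
gripper_width: 20.8
grasp_force: 35.0
```

```bash
M(){ python3 -c "
from rig import bot;s=bot.state();print(s['ee_pos'].round(2),s['force'].round(2),s['moment'].round(3))"; }
python3 -m inch '{"linear":[[0,0,-0.2],[0,0,-0.4],[0,0,-0.573],[0,0,-0.573],[0,0,-0.573],[0,0,-0.573]],"dr":[[0,0,0],[0,0,0],[0,0,0],[0,0,0],[0,0,0],[0,0,0]],"hand":[15,15,15,15,15,15]}'>/dev/null; M
python3 -m inch '{"linear":[[0.013,0.002,0],[0.027,0.004,0],[0.027,0.004,0],[0.027,0.004,0],[0.027,0.004,0]],"dr":[[0,0,0],[0,0,0],[0,0,0],[0,0,0],[0,0,0]],"hand":[15,15,15,15,15]}'>/dev/null;M
python3 - <<'E'
from h import *
b=snap("scene")["pixels"][:,:,::-1][175:235,260:340]
cv2.imwrite('pics/c5.png',cv2.resize(b,(800,600),interpolation=2))
E
```

```text
[455.91  27.34  94.72] [ 0.18  0.34 -1.01] [ 0.023 -0.031 -0.05 ]
[458.43  28.2   93.22] [-0.09 -0.14 -1.26] [-0.009 -0.038  0.042]
```

View pics/c5.png

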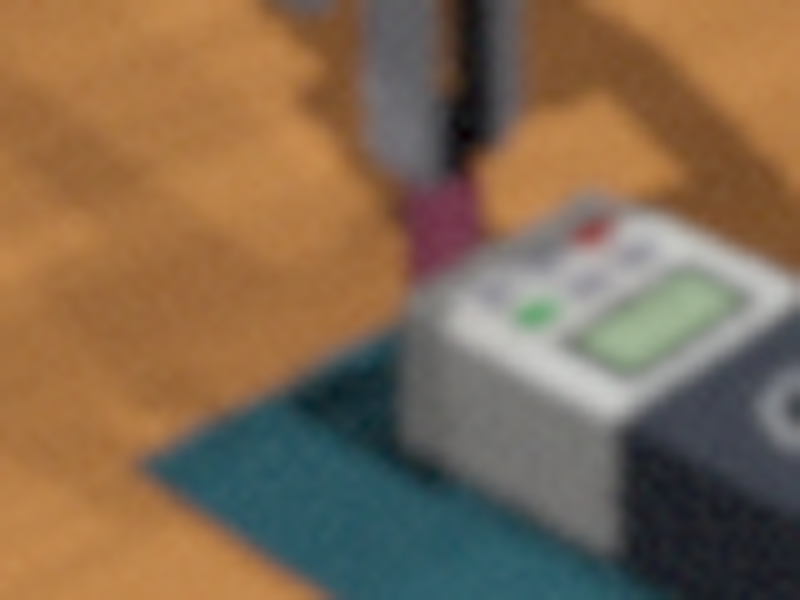

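The vial hangs at about (445,230) behind the near front corner, upright and clear of the end face. Creeping in.

```bash
M(){ python3 -c "
from rig import bot;s=bot.state();print(s['ee_pos'].round(2),s['force'].round(2),s['moment'].round(3))"; }
python3 -m inch '{"linear":[[0.01,0.0015,0],[0.02,0.003,0],[0.02,0.003,0],[0.02,0.003,0]],"dr":[[0,0,0],[0,0,0],[0,0,0],[0,0,0]],"hand":[15,15,15,15]}'>/dev/null;M; python3 -m inch '{"linear":[[0.005,0.0007,0],[0.005,0.0007,0],[0.005,0.0007,0]],"dr":[[0,0,0],[0,0,0],[0,0,0]],"hand":[15,15,15]}'>/dev/null;M;python3 -m inch '{"linear":[[0.005,0.0007,0],[0.005,0.0007,0],[0.005,0.0007,0]],"dr":[[0,0,0],[0,0,0],[0,0,0]],"hand":[15,15,15]}'>/dev/null;M
```

```text
[461.52  28.67  93.26] [ 0.61 -0.52 -1.2 ] [0.006 0.003 0.107]
[462.31  28.74  93.31] [ 0.19 -0.05 -0.84] [ 0.03   0.039 -0.012]
[463.05  28.85  93.3 ] [-0.05 -0.08 -0.59] [ 0.031 -0.026  0.045]
```

```bash
M(){ python3 -c "
from rig import bot;s=bot.state();print(s['ee_pos'].round(2),s['force'].round(2),s['moment'].round(3))"; }
python3 -m inch '{"linear":[[0.005,0.0007,0],[0.005,0.0007,0],[0.005,0.0007,0]],"dr":[[0,0,0],[0,0,0],[0,0,0]],"hand":[15,15,15]}'>/dev/null;M; python3 -m inch '{"linear":[[0.005,0.0007,0],[0.005,0.0007,0],[0.005,0.0007,0]],"dr":[[0,0,0],[0,0,0],[0,0,0]],"hand":[15,15,15]}'>/dev/null;M
```

```text
[463.79  28.95  93.28] [-0.27  0.36 -1.03] [0.032 0.016 0.002]
[464.56  29.06  93.31] [ 0.12  0.08 -0.64] [-0.009  0.014  0.045]
```

```bash
M(){ python3 -c "
from rig import bot;s=bot.state();print(s['ee_pos'].round(2),s['force'].round(2),s['moment'].round(3))"; }
python3 -m inch '{"linear":[[0.005,0.0007,0],[0.005,0.0007,0],[0.005,0.0007,0]],"dr":[[0,0,0],[0,0,0],[0,0,0]],"hand":[15,15,15]}'>/dev/null;M; python3 -m inch '{"linear":[[0.005,0.0007,0],[0.005,0.0007,0],[0.005,0.0007,0]],"dr":[[0,0,0],[0,0,0],[0,0,0]],"hand":[15,15,15]}'>/dev/null;M
```

```text
[465.27  29.17  93.28] [-0.61  0.17 -0.47] [ 0.009 -0.037  0.002]
[466.06  29.26  93.28] [ 0.68  0.1  -1.43] [ 0.066  0.01  -0.034]
```

```bash
M(){ python3 -c "
from rig import bot;s=bot.state();print(s['ee_pos'].round(2),s['force'].round(2),s['moment'].round(3))"; }
python3 -m inch '{"linear":[[0.005,0.0007,0],[0.005,0.0007,0],[0.005,0.0007,0]],"dr":[[0,0,0],[0,0,0],[0,0,0]],"hand":[15,15,15]}'>/dev/null;M; python3 -m inch '{"linear":[[0.005,0.0007,0],[0.005,0.0007,0],[0.005,0.0007,0]],"dr":[[0,0,0],[0,0,0],[0,0,0]],"hand":[15,15,15]}'>/dev/null;M
```

```text
[466.81  29.39  93.31] [ 0.04  0.23 -0.88] [ 0.023  0.007 -0.006]
[467.55  29.47  93.29] [0.19 0.8  0.42] [-0.019 -0.024 -0.016]
```

```bash
M(){ python3 -c "
from rig import bot;s=bot.state();print(s['ee_pos'].round(2),s['force'].round(2),s['moment'].round(3))"; }
python3 -m inch '{"linear":[[0.004,0.0007,0],[0.004,0.0007,0],[0.004,0.0007,0]],"dr":[[0,0,0],[0,0,0],[0,0,0]],"hand":[15,15,15]}'>/dev/null;M; python3 -m inch '{"linear":[[0.004,0.0007,0],[0.004,0.0007,0],[0.004,0.0007,0]],"dr":[[0,0,0],[0,0,0],[0,0,0]],"hand":[15,15,15]}'>/dev/null;M
```

```text
[468.16  29.58  93.31] [-0.08  0.58 -0.87] [-0.016  0.011  0.005]
[468.44  29.66  93.23] [-1.66 -0.8   0.77] [-0.072  0.361  0.021]
```

```bash
M(){ python3 -c "
from rig import bot;s=bot.state();print(s['ee_pos'].round(2),s['force'].round(2),s['moment'].round(3))"; }
python3 -m inch '{"linear":[[0.002,0.0003,0],[0.002,0.0003,0],[0.002,0.0003,0],[0.002,0.0003,0]],"dr":[[0,0,0],[0,0,0],[0,0,0],[0,0,0]],"hand":[15,15,15,15]}'>/dev/null;M
python3 - <<'E'
from h import *
a=snap("scene")["pixels"][:,:,::-1][175:235,260:340]
cv2.imwrite('pics/c6.png',cv2.resize(a,(800,600),interpolation=2))
E
```

```text
[468.65  29.69  93.19] [-3.03 -1.34  2.43] [-0.138  0.653 -0.035]
```

View pics/c6.png

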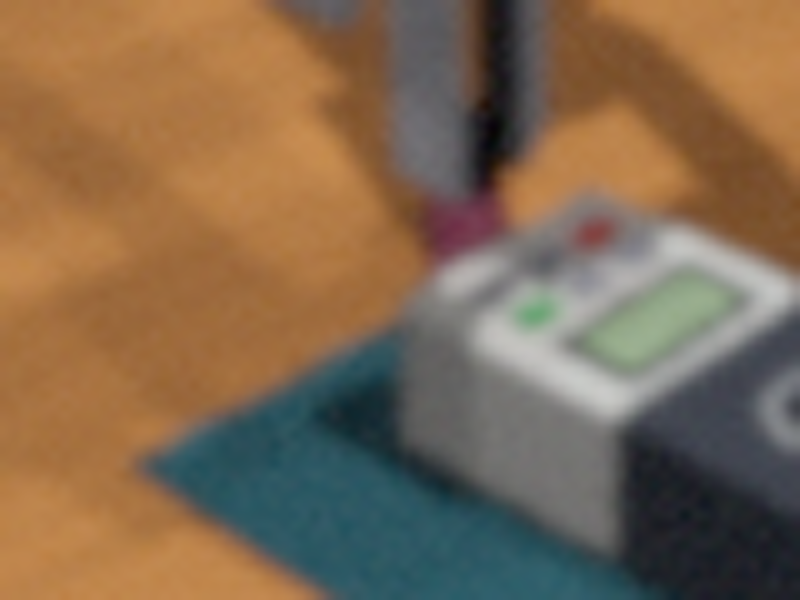

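Rested lightly at 3 N against the front end, with the vial still upright at (465,225). The contacts put the well at TCP (606.2, 49.7). Retreat, lift, go above.

```bash
M(){ python3 -c "
from rig import bot;s=bot.state();print(s['ee_pos'].round(2),s['force'].round(2),s['moment'].round(3))"; }
python3 -m inch '{"linear":[[-0.03,-0.004,0],[-0.06,-0.008,0],[-0.06,-0.008,0.25],[-0.06,-0.008,0.478],[-0.06,-0.008,0.478],[0.3,0.05,0.478],[0.65,0.1,0.478],[0.9145,0.133,0.478],[0.9145,0.133,0.478],[0.9145,0.133,0.478],[0.9145,0.133,0.478],[0.9145,0.133,0.478]],"dr":[[0,0,0],[0,0,0],[0,0,0],[0,0,0],[0,0,0],[0,0,0],[0,0,0],[0,0,0],[0,0,0],[0,0,0],[0,0,0],[0,0,0]],"hand":[15,15,15,15,15,15,15,15,15,15,15,15]}'>/dev/null;M
python3 -m inch '{"linear":[[0,0,-0.08],[0,0,-0.13],[0,0,-0.13],[0,0,-0.13]],"dr":[[0,0,0],[0,0,0],[0,0,0],[0,0,0]],"hand":[15,15,15,15]}'>/dev/null;M
python3 - <<'E'
from h import *
a=snap("scene")["pixels"][:,:,::-1][170:230,290:370]
cv2.imwrite('pics/c7.png',cv2.resize(a,(800,600),interpolation=2))
E
```

```text
[605.43  49.63 165.15] [-0.47  0.97  0.07] [0.044 0.054 0.032]
[606.24  49.69 145.36] [ 0.09  0.07 -0.42] [ 0.027 -0.003  0.009]
```

View pics/c7.png

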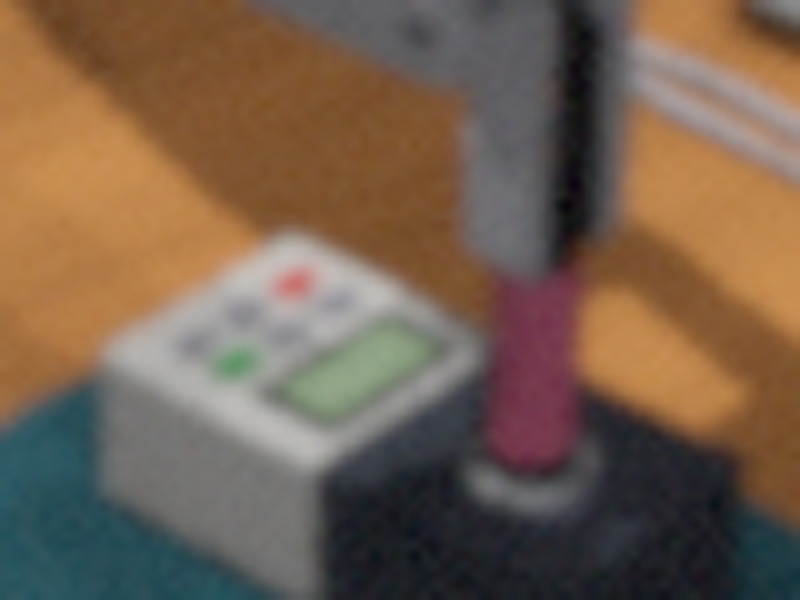

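The vial's foot is at (533,455), over the white ring centred at about (535,475). Alignment looks good, so I'm lowering in small steps with force checks.

```bash
M(){ python3 -c "
from rig import bot;s=bot.state();print(s['ee_pos'].round(2),s['force'].round(2),s['moment'].round(3))"; }
python3 -m inch '{"linear":[[0,0,-0.015],[0,0,-0.03],[0,0,-0.03],[0,0,-0.03]],"dr":[[0,0,0],[0,0,0],[0,0,0],[0,0,0]],"hand":[15,15,15,15]}'>/dev/null;M
python3 -m inch '{"linear":[[0,0,-0.01],[0,0,-0.02],[0,0,-0.02]],"dr":[[0,0,0],[0,0,0],[0,0,0]],"hand":[15,15,15]}'>/dev/null;M
```

```text
[606.22  49.7  141.  ] [ 0.5   0.33 -0.21] [-0.001 -0.012  0.004]
[606.05  49.7  137.75] [ 0.18 -0.41 -1.08] [-0.021  0.049 -0.014]
```

```bash
M(){ python3 -c "
from rig import bot;s=bot.state();print(s['ee_pos'].round(2),s['force'].round(2),s['moment'].round(3))"; }
python3 -m inch '{"linear":[[0,0,-0.005],[0,0,-0.01],[0,0,-0.01]],"dr":[[0,0,0],[0,0,0],[0,0,0]],"hand":[15,15,15]}'>/dev/null;M
python3 -m inch '{"linear":[[0,0,-0.005],[0,0,-0.01],[0,0,-0.01]],"dr":[[0,0,0],[0,0,0],[0,0,0]],"hand":[15,15,15]}'>/dev/null;M
```

```text
[606.13  49.7  136.39] [-0.4   0.06 -0.8 ] [0.033 0.035 0.068]
[606.14  49.71 134.88] [-0.17 -0.36 -0.02] [-0.027  0.002  0.077]
```

Foot is 3.5 mm below the mouth with no force, so it is in the well. Continuing.

```bash
M(){ python3 -c "
from rig import bot;s=bot.state();print(s['ee_pos'].round(2),s['force'].round(2),s['moment'].round(3))"; }
python3 -m inch '{"linear":[[0,0,-0.007],[0,0,-0.014],[0,0,-0.02],[0,0,-0.02]],"dr":[[0,0,0],[0,0,0],[0,0,0],[0,0,0]],"hand":[15,15,15,15]}'>/dev/null;M
python3 -m inch '{"linear":[[0,0,-0.007],[0,0,-0.014],[0,0,-0.02],[0,0,-0.02]],"dr":[[0,0,0],[0,0,0],[0,0,0],[0,0,0]],"hand":[15,15,15,15]}'>/dev/null;M
```

```text
[606.13  49.68 131.85] [ 0.11 -0.9  -1.43] [ 0.006 -0.055 -0.023]
[606.12  49.68 128.85] [ 0.81  0.05 -1.06] [ 0.001  0.012 -0.077]
```

```bash
M(){ python3 -c "
from rig import bot;s=bot.state();print(s['ee_pos'].round(2),s['force'].round(2),s['moment'].round(3))"; }
python3 -m inch '{"linear":[[0,0,-0.007],[0,0,-0.014],[0,0,-0.02],[0,0,-0.02]],"dr":[[0,0,0],[0,0,0],[0,0,0],[0,0,0]],"hand":[15,15,15,15]}'>/dev/null;M
python3 -m inch '{"linear":[[0,0,-0.007],[0,0,-0.014],[0,0,-0.02],[0,0,-0.02]],"dr":[[0,0,0],[0,0,0],[0,0,0],[0,0,0]],"hand":[15,15,15,15]}'>/dev/null;M
```

```text
[606.1   49.71 125.85] [-0.82  0.11 -0.56] [ 0.008  0.033 -0.019]
[606.1   49.69 122.88] [ 0.26 -0.67 -0.94] [0.012 0.028 0.014]
```

```bash
M(){ python3 -c "
from rig import bot;s=bot.state();print(s['ee_pos'].round(2),s['force'].round(2),s['moment'].round(3))"; }
python3 -m inch '{"linear":[[0,0,-0.007],[0,0,-0.014],[0,0,-0.02],[0,0,-0.02]],"dr":[[0,0,0],[0,0,0],[0,0,0],[0,0,0]],"hand":[15,15,15,15]}'>/dev/null;M
python3 -m inch '{"linear":[[0,0,-0.007],[0,0,-0.014],[0,0,-0.02],[0,0,-0.02]],"dr":[[0,0,0],[0,0,0],[0,0,0],[0,0,0]],"hand":[15,15,15,15]}'>/dev/null;M
```

```text
[606.03  49.69 119.82] [-0.92 -0.45 -1.69] [ 0.001  0.203 -0.025]
[606.06  49.67 116.87] [-1.68 -0.44  1.19] [-0.037  0.348  0.025]
```

```bash
M(){ python3 -c "
from rig import bot;s=bot.state();print(s['ee_pos'].round(2),s['force'].round(2),s['moment'].round(3))"; }
python3 -m inch '{"linear":[[0,0,-0.007],[0,0,-0.014],[0,0,-0.02],[0,0,-0.02]],"dr":[[0,0,0],[0,0,0],[0,0,0],[0,0,0]],"hand":[15,15,15,15]}'>/dev/null;M
python3 -m inch '{"linear":[[0,0,-0.007],[0,0,-0.014],[0,0,-0.014]],"dr":[[0,0,0],[0,0,0],[0,0,0]],"hand":[15,15,15]}'>/dev/null;M
```

```text
[606.29  49.61 114.08] [-1.54 -1.29  3.77] [-0.059  0.458  0.029]
[606.18  49.67 111.66] [-1.16 -0.64  2.06] [-0.059  0.376 -0.028]
```

```bash
M(){ python3 -c "
from rig import bot;s=bot.state();print(s['ee_pos'].round(2),s['force'].round(2),s['moment'].round(3))"; }
python3 -m inch '{"linear":[[0,0,-0.007],[0,0,-0.014],[0,0,-0.02],[0,0,-0.02]],"dr":[[0,0,0],[0,0,0],[0,0,0],[0,0,0]],"hand":[15,15,15,15]}'>/dev/null;M
python3 -m inch '{"linear":[[0,0,-0.007],[0,0,-0.014],[0,0,-0.02],[0,0,-0.02]],"dr":[[0,0,0],[0,0,0],[0,0,0],[0,0,0]],"hand":[15,15,15,15]}'>/dev/null;M
```

```text
[606.14  49.69 108.66] [-1.19 -1.05  1.58] [-0.111  0.369 -0.052]
[606.14  49.67 105.68] [-1.75 -0.04  0.76] [-0.066  0.415  0.038]
```

```bash
M(){ python3 -c "
from rig import bot;s=bot.state();print(s['ee_pos'].round(2),s['force'].round(2),s['moment'].round(3))"; }
python3 -m inch '{"linear":[[0,0,-0.01],[0,0,-0.02],[0,0,-0.025],[0,0,-0.025]],"dr":[[0,0,0],[0,0,0],[0,0,0],[0,0,0]],"hand":[15,15,15,15]}'>/dev/null;M
python3 -m inch '{"linear":[[0,0,-0.006],[0,0,-0.006],[0,0,-0.006]],"dr":[[0,0,0],[0,0,0],[0,0,0]],"hand":[15,15,15]}'>/dev/null;M
```

```text
[606.13  49.72 101.94] [-1.26  0.13  1.9 ] [-0.016  0.401  0.037]
[606.11  49.7  101.11] [-1.97  0.19  1.3 ] [-0.112  0.447  0.056]
```

```bash
M(){ python3 -c "
from rig import bot;s=bot.state();print(s['t'],s['ee_pos'].round(2),s['force'].round(2),s['moment'].round(3))"; }
python3 -m inch '{"linear":[[0,0,-0.006],[0,0,-0.006],[0,0,-0.006]],"dr":[[0,0,0],[0,0,0],[0,0,0]],"hand":[15,15,15]}'>/dev/null;M
python3 -m inch '{"linear":[[0,0,-0.006],[0,0,-0.006],[0,0,-0.006]],"dr":[[0,0,0],[0,0,0],[0,0,0]],"hand":[15,15,15]}'>/dev/null;M
```

```text
31.35 [606.21  49.68 100.42] [-1.7  -0.24  3.71] [-0.067  0.561  0.005]
31.725 [606.53  49.73 100.37] [-3.19  0.31  6.56] [-0.022  0.77  -0.008]
```

It bottomed at the expected height (TCP 100.4). One slight extra press, then release and lift.

```bash
M(){ python3 -c "
from rig import bot;s=bot.state();print(s['t'],s['ee_pos'].round(2),s['force'].round(2),s['gripper_width'])"; }
python3 -m inch '{"linear":[[0,0,-0.004],[0,0,-0.004],[0,0,-0.004]],"dr":[[0,0,0],[0,0,0],[0,0,0]],"hand":[15,15,15]}'>/dev/null;M
python3 -m inch '{"linear":[[0,0,0.009],[0,0,0.009],[0,0,0.009],[0,0,0.009],[0,0,0.009],[0,0,0.009],[0,0,0.2],[0,0,0.5],[0,0,0.8],[0,0,0.8]],"dr":[[0,0,0],[0,0,0],[0,0,0],[0,0,0],[0,0,0],[0,0,0],[0,0,0],[0,0,0],[0,0,0],[0,0,0]],"hand":[15,15,30,50,60,60,60,60,60,60]}'
python3 -m inch '{"linear":[[-0.3,-0.3,0.1],[-0.6,-0.7,0.1],[-0.9,-1,0.1],[-0.9,-1,0.1],[-0.9,-1,0.1]],"dr":[[0,0,0],[0,0,0],[0,0,0],[0,0,0],[0,0,0]],"hand":[60,60,60,60,60]}'
python3 - <<'E'
from h import *
a=snap("scene")["pixels"][:,:,::-1][175:250,270:370]; b=snap("top")["pixels"][:,:,::-1][120:245,255:355]
o=np.zeros((375,800,3),np.uint8);o[:,:500]=cv2.resize(a,(500,375),interpolation=2);o[:,500:]=cv2.resize(b,(300,375),interpolation=2)
cv2.imwrite('pics/c8.png',o)
E
```

```text
32.1 [606.8   49.76 100.38] [-4.09 -0.9   7.94] 21.121688802658237
t: 33.35
ee_pos: [609.6, 49.6, 224.2]
tool_rot: [0.001, 0.997, 0.071, 0.005]
force: [0.5, -0.0, 0.1]
gripper_width: 60.2
grasp_force: 0.0
t: 33.98
ee_pos: [470.7, -100.5, 233.0]
tool_rot: [-0.001, 0.998, 0.07, -0.0]
force: [0.6, -0.1, -0.5]
gripper_width: 59.9
grasp_force: 0.0
```

View pics/c8.png

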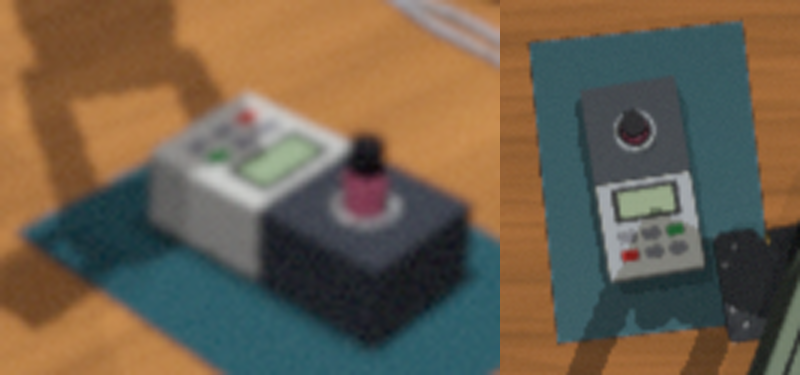

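The vial stands upright in the ring: cap at (366,155), glass at (366,192). The visible glass is about 20 mm, as it should be when fully home, and the robot is clear. Handing in.

```bash
python3 -c "
from rig import bot;print(bot.hand_in())"
```

```text
the job is handed in; nothing more can be done
None
```

I rested the vial lightly on the photometer's right side near the front, then near the back, then on the middle of its front end. I then pressed it fully home and upright in the well, let it go, and handed the job in. The highest force I read was about 9 N and the clock stood at about 34 s; the hand-in gave no verdict.

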